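Wipe the brittle off the serving board into its tray

ROBOT

A 6-joint arm with a two-finger parallel gripper is mounted at the origin on the work surface. World frame = base frame: x ahead of the robot, y to its left, z up, the work surface at z = 0. Lengths are in m, angles in rad, forces in N, time in s.
With the tool pointing down it reaches from about 0.35 to 0.775 m from the base axis. Payload 7.3 kg.
Tool frame: the origin (TCP) lies midway between the tips of the shut fingers; the grasp point (between the pads) lies 19 mm behind it (tcp_to_grasp is the distance from the TCP to the grasp point, in m); z points along the fingers, y is the line along which they close (so a half turn about z gives the same grasp; the last joint's range is limited). The gripper opens to 92 mm and grips with 3 to 60 N. Pads are 19 mm wide; open, the fingers measure 130 mm over their backs; the gripper's body (75 mm by 190 mm) begins 47 mm behind the grasp point.
Start: joints at [-1.409, 0.342, 1.524, -0, 1.275, -0.146], TCP at [0.159, -0.5, 0.227] pointing down, gripper open.
Joint ranges: [-2.53, 2.53], [-0.77, 2.02], [0.04, 2.7], [-1, 4.14], [0.28, 2.66], [-3.11, 3.11]. Speed limits (rad/s): [2.57, 2.57, 3.14, 3.14, 3.14, 3.14].

INTERFACE

Orientations are given as [roll, pitch, yaw] about the fixed x, y, z axes, in that order (R = Rz(yaw) Ry(pitch) Rx(roll)).
In Python, from cell import observe, read_camera, calibration, hand_in, tcp_to_grasp gives the robot as it stands.
- The arm moves only by the tool send_rows, never from a script. Its argument "targets" is a list of rows, each a list of 5 numbers: the opening, from 0 (shut) to 1 (fully open), then the shift along the world's x, y, z in m, then the turn about the world's z in rad. A call has 1 to 5 rows; each row shifts and turns the commanded pose from where the row before left it; what a row does not reach is not made up. A row lasts 1/10 s, in which the tool goes at most 50 mm and 8.59 degrees, less where a joint would pass 70% of its speed; a pose out of reach is approached as far as the arm can. A call is refused whole if a number of a shift passes 0.05 or a number of a turn 0.15, either way. A call with a gripper value outside its range is refused whole. The fingers move at their own pace and stop on an object; "grip_force" is the grip in N (left out, the last holds). Time passes only in rows, so rows that do not move let the fingers close. It gives the time, the measured TCP pose, the force, the opening and the grip force at its end, in the units of the state.
- observe(): the state, without advancing time (a new reading comes with each control period).
- read_camera(name): name is "side" or "top" or "wrist"; returns (picture, depth): 384x512x3 uint8, red, green, blue; 384x512 float32, m along the optical axis (not along the pixel's ray), 0 where there is no reading.
- calibration(name): a dict with "intrinsics" (3x3 intrinsics, pixels), "world_to_cam" (4x4, takes a point from world to camera coordinates); the wrist camera has in their place "hand_eye" (4x4, takes a point from camera to tool coordinates, whose origin is the TCP and whose axes are the flange's). Camera axes: x right, y up, looking along -z (the intrinsics and any distortion apply to the point x, -y, -z); pixel columns grow to the right and rows downward; lengths in m; the calibration is good to about 2 mm. A picture is of the moment at which its call begins: read the wrist's pose just before it. calibration takes no time and is no camera call.
- hand_in(): hands the job in; it is judged then, once.
The state is a dict: "time": time; "qpos": joint angles; "qvel": joint speeds; "joint_efforts": joint torques, N m; "tool_pos": TCP position; "tool_rot": TCP orientation; "contact_force": force on the tool from outside, world axes, zero at the start; "torque": the same for the moment, N m; "opening": finger opening in m; "grip_force": force on a finger pad.
Only numpy, scipy, OpenCV 4.12 (cv2) and the standard library are available. Lean on these libraries where they do the work, as an engineer would, in place of code of your own. Each camera call takes 0.05 s, during which the arm holds its last target. There are 200 camera calls.

TASK

Pull the steel tray all the way out from under the serving board, then wipe every piece of brittle off the board into the tray with the scraper block, never touching the pieces with the gripper or arm. Leave the tray out, stand the scraper upright and wholly on the cork mat, and leave the dishes and the chopstick rest where they are.

Things in the scene. Friction and masses are not known exactly. Their poses are not given: they have to be found in the camera images.
- board: light wood serving board, fixed, 200 mm (its x) by 240 mm (its y), flat top face 62 mm above the cart; origin at the centre of its underside, z up. A rim 20 mm wide and 10 mm high stands on top along both x sides and along the +y end, so the free top face spans x -80 to +80 and y -120 to +100 mm; the -y end (y = -120) has no rim. The steel tray slides out from under this -y end
- tray (a joint): how far the tray is pulled out from under the board, along the board's -y: 0 = home, 0.12 = all the way out (m); it slides with about 2 N of friction and stays where left
- tray_in (a point): centre of the inner floor of the steel tray (moves with it), 7 mm above the cart, axes like the board's. Tray: 168 mm (x) by 200 mm (y) outside, walls 4 mm thick, inside 36 mm deep, rim 43 mm above the cart, open on top; home, its front outer face lies 118 mm from the board's centre towards -y
- tray_grip (a point): centre of the tray's handle bar (moves with it): a level steel bar 90 mm long (x), 12 mm thick (y), 22 mm tall, its top 55 mm above the cart, its centre 42 mm in front of the tray's front face and free above and below; two 10 mm posts at x = +-40 mm join it to the tray
- scraper: scraper block: a steel foot 110 mm (its x) by 36 mm (its y) by 18 mm high, on it a wooden grip ridge 96 mm (x) by 24 mm (y), from 18 to 70 mm above the underside; 0.25 kg, origin at the centre of its underside, z up; it starts standing on the cart
- mat: cork mat, fixed on the cart, 150 mm (its x) by 90 mm (its y), 5 mm thick; origin at the centre of its underside
- piece0: piece of sesame brittle, a flat irregular brown chip about 30 by 24 mm, 12 mm thick, 12 g, lying on the board; origin at the centre of its underside
- piece1: piece of sesame brittle, a flat irregular brown chip about 30 by 24 mm, 12 mm thick, 12 g, lying on the board; origin at the centre of its underside
- piece2: piece of sesame brittle, a flat irregular brown chip about 30 by 24 mm, 12 mm thick, 12 g, lying on the board; origin at the centre of its underside
- piece3: piece of sesame brittle, a flat irregular brown chip about 30 by 24 mm, 12 mm thick, 12 g, lying on the board; origin at the centre of its underside
- piece4: piece of sesame brittle, a flat irregular brown chip about 30 by 24 mm, 12 mm thick, 12 g, lying on the board; origin at the centre of its underside
- dish_a: white round ceramic dipping dish, 80 mm across, 23 mm high; origin at the centre of its underside; a bystander
- dish_b: white round ceramic dipping dish, 80 mm across, 23 mm high; origin at the centre of its underside; a bystander
- dish_c: white round ceramic dipping dish, 80 mm across, 23 mm high; origin at the centre of its underside; a bystander
- dish_d: white round ceramic dipping dish, 80 mm across, 23 mm high; origin at the centre of its underside; a bystander
- chopstick_rest: green glass chopstick rest, 70 by 24 mm, 17 mm high; origin at the centre of its underside; a bystander

How it is judged:
On the way, in this order (a step that is already met when the one before it is completed fails the run):
1. the tray is pulled out, at least 100 mm of its 120 mm (value of joint tray above 0.1 m), for 0.2 s.
2. all five pieces lie in the pulled-out tray (value of joint tray above 0.1 m and x of piece0 in the frame of tray_in between -0.082 and 0.082 m and y of piece0 in the frame of tray_in between -0.098 and 0.1 m and z of piece0 in the frame of tray_in between -0.006 and 0.045 m and x of piece1 in the frame of tray_in between -0.082 and 0.082 m and y of piece1 in the frame of tray_in between -0.098 and 0.1 m and z of piece1 in the frame of tray_in between -0.006 and 0.045 m and x of piece2 in the frame of tray_in between -0.082 and 0.082 m and y of piece2 in the frame of tray_in between -0.098 and 0.1 m and z of piece2 in the frame of tray_in between -0.006 and 0.045 m and x of piece3 in the frame of tray_in between -0.082 and 0.082 m and y of piece3 in the frame of tray_in between -0.098 and 0.1 m and z of piece3 in the frame of tray_in between -0.006 and 0.045 m and x of piece4 in the frame of tray_in between -0.082 and 0.082 m and y of piece4 in the frame of tray_in between -0.098 and 0.1 m and z of piece4 in the frame of tray_in between -0.006 and 0.045 m), for 0.2 s.
At the end, for the whole second after the job is handed in: Tray out at least 100 of its 120 mm; all five pieces at rest within its walls, heaped if need be (origins at most 45 mm above its floor); scraper upright (within 0.1 rad) and at rest on the cork mat, its centre within 30 mm of the mat's centre along each mat axis (all of step 2 and linear speed of each of piece0, piece1, piece2, piece3, piece4 below 0.03 m/s and x of scraper in the frame of mat between -0.03 and 0.03 m and y of scraper in the frame of mat between -0.03 and 0.03 m and z of scraper in the frame of mat between 0.002 and 0.009 m and angle between scraper's own z axis and vertical below 0.1 rad and linear speed of scraper below 0.02 m/s); the robot touches nothing.
It fails at once if the gripper or arm touches a piece of brittle (contact force between any of the fingers, the arm and piece0 above 0.2 N or contact force between any of the fingers, the arm and piece1 above 0.2 N or contact force between any of the fingers, the arm and piece2 above 0.2 N or contact force between any of the fingers, the arm and piece3 above 0.2 N or contact force between any of the fingers, the arm and piece4 above 0.2 N).
It fails at once if a dish or the chopstick rest is moved by more than 30 mm (distance of any of dish_a, dish_b, dish_c, dish_d, chopstick_rest from where it was at the start of the episode above 0.03 m).
It also fails if it takes over 72 s, if anything falls off the work surface, if the arm or the gripper's body presses on something with over 40 N, if the wrist force passes 120 N, or if a joint passes its speed limit or range.

## Working session

There is one attempt and no reset: what is moved stays moved. The work goes in short steps, Python scripts to look and compute and a tool call to move; the robot and the scene stay as the last step left them, time stands still between calls to the robot, and variables do not carry over. Pictures are saved under pics/ and viewed, at most 10 in all, crops included, and the job is handed in when it is done.

Besides the shell and the picture viewer there is one more tool, called as name(argument=value, ...), one argument or row to a line, values as JSON. send_rows: Moves the arm, as the interface text tells. Its arguments: {"type":"object","properties":{"targets":{"type":"array","items":{"type":"array","items":{"type":"number"}}},"grip_force":{"type":"number"}},"required":["targets"]}

```bash
ls; mkdir -p pics; python3 - <<'E'
from cell import *
import cv2,numpy as np
s=observe();print(s)
print(tcp_to_grasp)
ims=[]
for n in("top","side"):
    p,d=read_camera(n);np.savez(f"pics/{n}0.npz",p=p,d=d)
    c=calibration(n);print(n,c)
    cv2.imwrite(f"pics/{n}0.png",p[:,:,::-1])
E
```

```text
pics
{'time': 0.0, 'qpos': array([-1.40897938e+00,  3.42729847e-01,  1.52502421e+00, -2.25703307e-05,
        1.27543020e+00, -1.45965797e-01]), 'qvel': array([ 0.00165897,  0.00032596,  0.00037534,  0.00115766,  0.0012719 ,
       -0.00022845]), 'joint_efforts': array([ 6.37539506e-05, -4.31239700e+01, -2.44218099e+01,  7.16726203e-02,
        5.60436677e-02, -1.22687366e-04]), 'tool_pos': array([ 0.15900983, -0.49989811,  0.22603877]), 'tool_rot': array([-3.14001483e+00, -2.10143150e-04,  3.07789163e-01]), 'contact_force': array([-0.58472342, -0.19400113, -0.49210617]), 'torque': array([-0.05174404, -0.01598202,  0.01449014]), 'grip_force': 0.0, 'opening': 0.09180659970346955}
0.0188
top {'intrinsics': array([[351.59030772,   0.        , 254.51606202],
       [  0.        , 351.59030772, 188.45241977],
       [  0.        ,   0.        ,   1.        ]]), 'world_to_cam': array([[-0.00901171, -0.99995435, -0.00317751,  0.02459023],
       [ 0.99703617, -0.00922812,  0.07637878, -0.53471874],
       [-0.07640462, -0.00247979,  0.99707381, -1.06724498],
       [ 0.        ,  0.        ,  0.        ,  1.        ]])}
side {'intrinsics': array([[392.52993907,   0.        , 256.43652828],
       [  0.        , 392.52993907, 188.90500544],
       [  0.        ,   0.        ,   1.        ]]), 'world_to_cam': array([[-0.86017196, -0.5100024 ,  0.00132117,  0.50040647],
       [ 0.38624451, -0.64974539,  0.65471071, -0.2367064 ],
       [-0.33304561,  0.56367409,  0.75587839, -0.97226359],
       [ 0.        ,  0.        ,  0.        ,  1.        ]])}
```

View pics/top0.png

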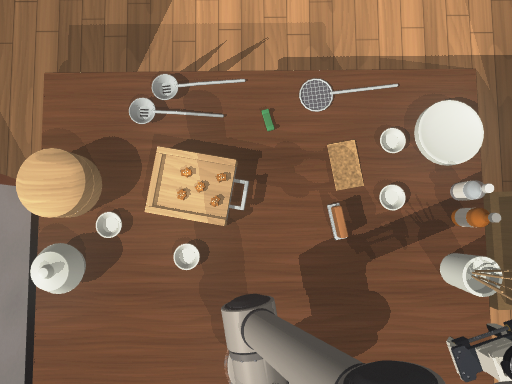

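View pics/side0.png

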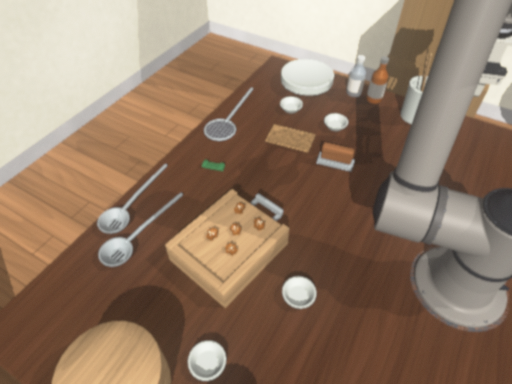

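Top view: the board is centred near (192,186), with the handle at (240,195). The pieces are around (182-222,172-202), the scraper at (338,221), the mat at (345,165) and the green rest at (268,120). The side view agrees. Next I'll measure them with masks and rays.

```bash
cat > h.py <<'E'
import numpy as np,cv2
from cell import *
def ray(n,uv):
    c=calibration(n);K=c["intrinsics"];T=c["world_to_cam"];R=T[:3,:3];o=-R.T@T[:3,3]
    uv=np.atleast_2d(uv).astype(float)
    d=np.c_[(uv[:,0]-K[0,2])/K[0,0],-(uv[:,1]-K[1,2])/K[1,1],-np.ones(len(uv))]
    return o,d@R
def plane(n,uv,z):
    o,d=ray(n,uv);return o+d*((z-o[2])/d[:,2])[:,None]
def cloud(n,D):
    v,u=np.mgrid[:D.shape[0],:D.shape[1]]
    o,d=ray(n,np.c_[u.ravel(),v.ravel()]);return (o+d*D.reshape(-1,1)).reshape(*D.shape,3)
def meet(a,uva,b,uvb):
    o1,d1=ray(a,uva);o2,d2=ray(b,uvb);d1=d1[0];d2=d2[0]
    t=np.linalg.lstsq(np.c_[d1,-d2],o2-o1,rcond=None)[0];p,q=o1+t[0]*d1,o2+t[1]*d2
    return (p+q)/2,np.linalg.norm(p-q)
def blobs(m,amin):
    n,l,s,c=cv2.connectedComponentsWithStats(m.astype(np.uint8))
    return [(l==i,s[i,4],c[i]) for i in range(1,n) if s[i,4]>=amin]
E
cat > m0.py <<'E'
from h import *
np.set_printoptions(precision=4,suppress=True)
for n in("top","side"):
    f=np.load(f"pics/{n}0.npz");p,d=f["p"],f["d"];P=cloud(n,d);hsv=cv2.cvtColor(p,cv2.COLOR_RGB2HSV)
    print(n,"zero depth",(d==0).mean())
    box=(P[...,0]>.3)&(P[...,0]<.8)&(P[...,1]>-.45)&(P[...,1]<.4)&(d>0)
    z=P[...,2]
    def rect(tag,m,amin=30):
        for b,a,c in blobs(m,amin):
            q=P[b]; zt=np.median(q[:,2]);r=cv2.minAreaRect(q[:,:2].astype(np.float32)*1000)
            print(tag,"px",c,"n",a,"med",np.median(q,0),"z5/95",np.percentile(q[:,2],[5,95]),"rect mm",np.round(r[0],1),np.round(r[1],1),round(r[2],1), "hsv",np.median(hsv[b],0))
    rect("high",box&(z>.035)&(z<.1),60)
    rect("rim",box&(z>.067)&(z<.08),30)
    rect("green",box&(hsv[...,0]>40)&(hsv[...,0]<85)&(hsv[...,1]>100)&(z<.05))
    rect("piece",box&(z>.066)&(z<.085)&(hsv[...,0]<20)&(hsv[...,1]>130),8)
    rect("mat",box&(z>.002)&(z<.012)&(hsv[...,0]>8)&(hsv[...,2]>120),150)
    rect("white",box&(hsv[...,1]<40)&(hsv[...,2]>150),30)
    print([ (tuple(uv),P[uv[1],uv[0]],hsv[uv[1],uv[0]]) for uv in ([(345,165),(338,221),(332,222),(201,186),(240,195),(155,180),(300,200),(195,225),(244,194)] if n=="top" else [(290,138),(338,153),(335,163),(232,247),(266,206)])])
E
python3 m0.py
```

```text
top zero depth 0.004221598307291667
high px [192.4269 185.9334] n 5702 med [0.5402 0.2053 0.0636] z5/95 [0.0584 0.0749] rect mm [538.3 186.3] [287.1 200.3] 79.6 hsv [ 17. 109. 215.]
high px [339.6246 221.4084] n 333 med [ 0.433  -0.2295  0.0688] z5/95 [0.0423 0.0726] rect mm [ 431.8 -232.8] [96.2 24.8] 11.6 hsv [ 13. 146. 178.]
rim px [181.1325 184.2038] n 1487 med [0.5585 0.2485 0.0723] z5/95 [0.069  0.0754] rect mm [542.5 209.3] [240.4 200.4] 79.6 hsv [ 17. 109. 222.]
rim px [185.8514 172.0946] n 74 med [0.5811 0.2213 0.0753] z5/95 [0.0706 0.0779] rect mm [580.8 222.4] [26.4 31.5] 26.2 hsv [ 14.  166.5 191.5]
rim px [220.7941 177.1176] n 68 med [0.5656 0.1182 0.0743] z5/95 [0.072  0.0784] rect mm [565.5 118.8] [22.3 27.7] 9.8 hsv [ 14. 164. 181.]
rim px [199.9286 186.4143] n 70 med [0.5382 0.18   0.0744] z5/95 [0.0705 0.0772] rect mm [538.6 180. ] [23.4 29.3] 55.6 hsv [ 14.  164.5 195.5]
rim px [181.2703 194.1486] n 74 med [0.5164 0.2352 0.0744] z5/95 [0.0712 0.077 ] rect mm [516.  235.6] [26.  28.4] 52.0 hsv [ 14. 165. 190.]
rim px [214.6711 200.8289] n 76 med [0.495  0.1359 0.073
[... 7177 characters left out ...]
 240.1326] n 362 med [0.7754 0.3398 0.0211] z5/95 [0.0057 0.0292] rect mm [770.9 282.7] [ 59.7 202.9] 0.9 hsv [ 84.   7. 182.]
white px [297.2976 290.996 ] n 746 med [0.3333 0.2238 0.011 ] z5/95 [0.0046 0.0251] rect mm [335.9 229.4] [78.2 71.1] 89.6 hsv [ 39.   9. 222.]
[((290, 138), array([ 0.6057, -0.2612,  0.0058]), array([ 16, 114, 168], dtype=uint8)), ((338, 153), array([ 0.4245, -0.2213,  0.0583]), array([ 13, 140, 148], dtype=uint8)), ((335, 163), array([ 0.426 , -0.2174,  0.0178]), array([ 84,   7, 177], dtype=uint8)), ((232, 247), array([0.5122, 0.234 , 0.076 ]), array([ 16, 100, 204], dtype=uint8)), ((266, 206), array([0.5187, 0.0546, 0.0375]), array([ 24,   9, 140], dtype=uint8))]
```

Each point checks out against the given sizes and heights:

| Thing | Position | Yaw | Check |
|---|---|---|---|
| Board | (0.542, 0.2095) | -0.181 | Rim top at 72 mm |
| Handle | about (0.513, 0.052) | as board | Top at 55 mm |
| Scraper | (0.432, -0.2326) | about 0.19 | Top at 70 mm |
| Mat | (0.6085, -0.269) | about 0.17 | none |

Next I move above the handle.

send_rows(
  targets=[
    [0.3,0.022,0.0345,0,-0.098],
    [0.3,0.022,0.0345,0,-0.098],
    [0.3,0.022,0.0345,0,-0.098],
    [0.3,0.022,0.0345,0,-0.098],
    [0.3,0.022,0.0345,0,-0.098],
  ],
  grip_force=30,
)

```text
time: 0.6
tool_pos: [0.2695, -0.3262, 0.2265]
tool_rot: [-3.141, 0.0, -0.187]
contact_force: [-0.2, -0.0, -0.4]
opening: 0.0563
grip_force: 0.0
```

send_rows(
  targets=[
    [0.3,0.022,0.0345,0,0],
    [0.3,0.022,0.0345,0,0],
    [0.3,0.022,0.0345,0,0],
    [0.3,0.022,0.0345,0,0],
    [0.3,0.022,0.0345,0,0],
  ],
)

```text
time: 1.1
tool_pos: [0.3795, -0.1537, 0.2266]
tool_rot: [3.142, 0.0, -0.182]
contact_force: [0.2, -0.6, -0.6]
opening: 0.0276
grip_force: 0.0
```

send_rows(
  targets=[
    [0.3,0.022,0.0345,0,0],
    [0.3,0.022,0.0345,0,0],
    [0.3,0.022,0.0345,0,0],
    [0.3,0.022,0.0345,0,0],
    [0.3,0.022,0.0345,0,0],
  ],
)

```text
time: 1.6
tool_pos: [0.4895, 0.0189, 0.2265]
tool_rot: [3.141, 0.001, -0.182]
contact_force: [-0.4, -0.9, 0.1]
opening: 0.0275
grip_force: 0.0
```

send_rows(
  targets=[
    [0.3,0.024,0.0345,0,0],
    [0.3,0,0,0,0],
    [0.3,0,0,0,0],
  ],
)

```text
time: 1.9
tool_pos: [0.5128, 0.0523, 0.226]
tool_rot: [3.141, 0.002, -0.18]
contact_force: [0.1, 0.6, -0.2]
opening: 0.0273
grip_force: 0.0
```

send_rows(
  targets=[
    [0.3,0,0,-0.045,0],
    [0.3,0,0,-0.045,0],
    [0.3,0,0,-0.045,0],
    [0.3,0,0,-0.02,0],
    [0.3,0,0,-0.01,0],
  ],
)

```text
time: 2.4
tool_pos: [0.5111, 0.0504, 0.0597]
tool_rot: [3.141, 0.004, -0.184]
contact_force: [0.4, 0.7, 0.5]
opening: 0.0275
grip_force: 0.0
```

send_rows(
  targets=[
    [0.3,0,0,-0.015,0],
    [0.3,0,0,-0.015,0],
    [0.3,0,0,-0.004,0],
    [0.3,0,0,0,0],
  ],
)

```text
time: 2.8
tool_pos: [0.5131, 0.0511, 0.0281]
tool_rot: [3.141, -0.0, -0.183]
contact_force: [-0.2, 1.0, 0.2]
opening: 0.0276
grip_force: 0.0
```

send_rows(
  targets=[
    [0,0,0,0,0],
    [0,0,0,0,0],
    [0,0,0,0,0],
    [0,0,0,0,0],
  ],
)

```text
time: 3.2
tool_pos: [0.5135, 0.0507, 0.0286]
tool_rot: [3.14, -0.002, -0.182]
contact_force: [-0.7, -6.3, 4.4]
opening: 0.0119
grip_force: 30.0
```

send_rows(
  targets=[
    [0,-0.0018,-0.0098,0,0],
    [0,-0.0022,-0.012,0,0],
    [0,-0.0022,-0.012,0,0],
    [0,-0.0022,-0.012,0,0],
    [0,-0.0022,-0.012,0,0],
  ],
)

```text
time: 3.7
tool_pos: [0.503, -0.007, 0.0286]
tool_rot: [-3.141, -0.002, -0.182]
contact_force: [1.6, 3.5, 5.6]
opening: 0.0119
grip_force: 30.0
```

send_rows(
  targets=[
    [0,-0.0022,-0.012,0,0],
    [0,-0.0022,-0.012,0,0],
    [0,-0.0022,-0.012,0,0],
    [0,-0.0022,-0.012,0,0],
    [0,-0.0022,-0.012,0,0],
  ],
)

```text
time: 4.2
tool_pos: [0.492, -0.0671, 0.0286]
tool_rot: [-3.141, -0.002, -0.182]
contact_force: [0.8, 3.2, 4.8]
opening: 0.0117
grip_force: 30.0
```

send_rows(
  targets=[
    [0,0,0,0,0],
    [0,0,0,0,0],
    [0.3,0,0,0,0],
    [0.3,0,0,0,0],
    [0.3,0,0,0,0],
  ],
)

```text
time: 4.7
tool_pos: [0.4911, -0.0663, 0.0276]
tool_rot: [3.142, 0.001, -0.182]
contact_force: [-0.2, -0.7, -1.2]
opening: 0.0271
grip_force: 0.0
```

send_rows(
  targets=[
    [0.3,0,0,0.03,0],
    [0.3,0,0,0.045,0],
    [0.3,0,0,0.045,0],
    [0.6,0,0,0,0],
  ],
)

```text
time: 5.1
tool_pos: [0.4947, -0.067, 0.1532]
tool_rot: [3.14, -0.011, -0.182]
contact_force: [0.2, 1.0, 0.0]
opening: 0.0318
grip_force: 0.0
```

send_rows(
  targets=[
    [0.6,-0.0119,-0.0333,0,0.0744],
    [0.6,-0.0119,-0.0333,0,0.0744],
    [0.6,-0.0119,-0.0333,0,0.0744],
    [0.6,-0.0119,-0.0333,0,0.0744],
    [0.6,-0.0119,-0.0333,0,0.0744],
  ],
)

```text
time: 5.6
tool_pos: [0.431, -0.2336, 0.147]
tool_rot: [-3.141, 0.001, 0.193]
contact_force: [-0.2, -0.5, -0.0]
opening: 0.0548
grip_force: 0.0
```

send_rows(
  targets=[
    [0.6,0,0,0,0],
    [0.6,0,0,0,0],
    [0.6,0,0,0,0],
  ],
)

```text
time: 5.9
tool_pos: [0.4319, -0.2317, 0.1473]
tool_rot: [-3.141, 0.001, 0.19]
contact_force: [-0.4, 0.4, 0.4]
opening: 0.0549
grip_force: 0.0
```

```bash
python3 - <<'E'
from h import *
np.set_printoptions(precision=4,suppress=True)
s=observe();p,d=read_camera("wrist");np.savez("pics/w1.npz",p=p,d=d)
p2,d2=read_camera("top");np.savez("pics/t1.npz",p=p2,d=d2)
print(s["tool_pos"],s["tool_rot"])
c=calibration("wrist");print(c)
cv2.imwrite("pics/w1.png",np.hstack([p,p2])[:,:,::-1][:, :].astype(np.uint8) if 0 else cv2.resize(np.hstack([p,p2]),(800,300))[:,:,::-1])
E
```

```text
[ 0.4319 -0.2317  0.1473] [-3.1407  0.0006  0.1897]
{'intrinsics': array([[331.4038,   0.    , 259.9065],
       [  0.    , 331.4038, 188.1392],
       [  0.    ,   0.    ,   1.    ]]), 'hand_eye': array([[-0.0005,  0.9529,  0.3034,  0.0831],
       [ 1.    ,  0.0005,  0.0001, -0.0002],
       [-0.0001,  0.3034, -0.9529, -0.1588],
       [ 0.    ,  0.    ,  0.    ,  1.    ]])}
```

View pics/w1.png

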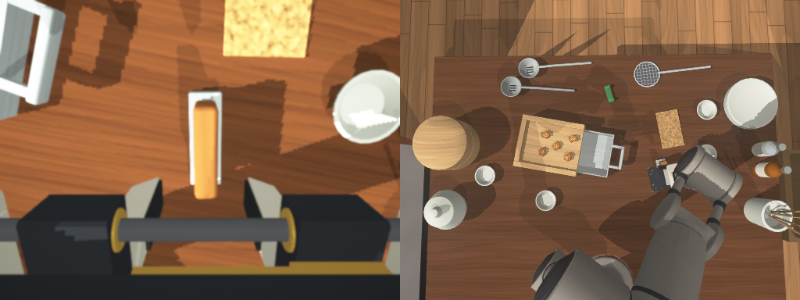

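The left half (wrist) shows the scraper at (205,145), centred and aligned between the fingers (127 and 285). The right half (top) shows the tray out, with all five pieces still on the board. Next I grip the scraper and lift it.

send_rows(
  targets=[
    [0.6,0,0,-0.04,0],
    [0.6,0,0,-0.03,0],
    [0.6,0,0,-0.025,0],
    [0.6,0,0,-0.016,0],
    [0.6,0,0,0,0],
  ],
)

```text
time: 6.5
tool_pos: [0.431, -0.2308, 0.0348]
tool_rot: [-3.138, 0.003, 0.191]
contact_force: [0.1, -0.2, 1.0]
opening: 0.0549
grip_force: 0.0
```

send_rows(
  targets=[
    [0,0,0,0,0],
    [0,0,0,0,0],
    [0,0,0,0,0],
    [0,0,0,0,0],
    [0,0,0,0,0],
  ],
  grip_force=40,
)

```text
time: 7.0
tool_pos: [0.4323, -0.233, 0.0373]
tool_rot: [3.14, -0.001, 0.19]
contact_force: [-0.5, 0.1, 3.7]
opening: 0.0238
grip_force: 40.0
```

send_rows(
  targets=[
    [0,0,0,0.025,0],
    [0,0,0,0.035,0],
    [0,0,0,0.04,0],
    [0,0,0,0.033,0],
    [0,0,0,0,0],
  ],
)

```text
time: 7.5
tool_pos: [0.4339, -0.234, 0.174]
tool_rot: [3.135, -0.006, 0.19]
contact_force: [0.1, 0.3, -3.4]
opening: 0.0237
grip_force: 40.0
```

send_rows(
  targets=[
    [0,0.0094,0.034,0,-0.0247],
    [0,0.0094,0.034,0,-0.0247],
    [0,0.0094,0.034,0,-0.0247],
    [0,0.0094,0.034,0,-0.0247],
    [0,0.0094,0.034,0,-0.0247],
  ],
)

```text
time: 8.0
tool_pos: [0.4783, -0.0611, 0.1685]
tool_rot: [-3.141, 0.002, 0.065]
contact_force: [0.6, -0.1, -2.1]
opening: 0.0237
grip_force: 40.0
```

send_rows(
  targets=[
    [0,0.0094,0.034,0,-0.0247],
    [0,0.0094,0.034,0,-0.0247],
    [0,0.0094,0.034,0,-0.0247],
    [0,0.0094,0.034,0,-0.0247],
    [0,0.0094,0.034,0,-0.0247],
  ],
)

```text
time: 8.5
tool_pos: [0.5253, 0.1088, 0.1682]
tool_rot: [3.141, 0.003, -0.058]
contact_force: [0.3, -0.6, -2.8]
opening: 0.0238
grip_force: 40.0
```

send_rows(
  targets=[
    [0,0.0094,0.034,0,-0.0247],
    [0,0.0094,0.034,0,-0.0247],
    [0,0.0094,0.034,0,-0.0247],
    [0,0.0094,0.034,0,-0.0247],
    [0,0.0094,0.034,0,-0.0247],
  ],
)

```text
time: 9.0
tool_pos: [0.5724, 0.2785, 0.1678]
tool_rot: [3.14, 0.003, -0.182]
contact_force: [-0.1, 0.0, -2.8]
opening: 0.0239
grip_force: 40.0
```

send_rows(
  targets=[
    [0,0,0,0,0],
    [0,0,0,0,0],
    [0,0,0,0,0],
  ],
)

```text
time: 9.3
tool_pos: [0.5724, 0.2764, 0.1686]
tool_rot: [3.14, 0.002, -0.181]
contact_force: [1.1, 0.4, -2.7]
opening: 0.0239
grip_force: 40.0
```

```bash
python3 - <<'E'
from h import *
np.set_printoptions(precision=4,suppress=True)
s=observe();p,d=read_camera("side");print(s["tool_pos"],s["tool_rot"])
p2,d2=read_camera("top")
np.savez("pics/s2.npz",p=p,d=d)
cv2.imwrite("pics/s2.png",cv2.resize(np.hstack([p[100:330,130:400],p2[100:330,100:370]]),(800,340))[:,:,::-1])
# scraper points: underside/foot heights near tool
for n,q,D in(("side",p,d),("top",p2,d2)):
    P=cloud(n,D);hsv=cv2.cvtColor(q,cv2.COLOR_RGB2HSV)
    r=P-s["tool_pos"];m=(abs(r[...,0])<.09)&(abs(r[...,1])<.04)&(P[...,2]>.1)&(P[...,2]<.215)
    w=m&(hsv[...,1]>90);g=m&(hsv[...,1]<50)&(hsv[...,2]>130)
    for t,k in(("wood",w),("steel",g)):
        if k.sum()>10: print(n,t,k.sum(),"z",np.percentile(P[k][:,2],[2,50,98]),cv2.minAreaRect((P[k][:,:2]*1000).astype(np.float32)))
E
```

```text
[0.5724 0.2764 0.1686] [ 3.14    0.0019 -0.181 ]
side wood 350 z [0.1613 0.1953 0.2042] ((544.0734252929688, 284.5170593261719), (22.706745147705078, 43.31352996826172), 83.177490234375)
side steel 404 z [0.1349 0.1502 0.2076] ((566.5789184570312, 278.7546081542969), (60.636260986328125, 106.29039001464844), 66.20513916015625)
top wood 43 z [0.158  0.1946 0.2037] ((571.6614990234375, 276.1758728027344), (18.516632080078125, 94.24781036376953), 83.48174285888672)
top steel 40 z [0.1468 0.1502 0.1541] ((570.4094848632812, 269.985107421875), (22.407485961914062, 109.14510345458984), 78.8614273071289)
```

View pics/s2.png

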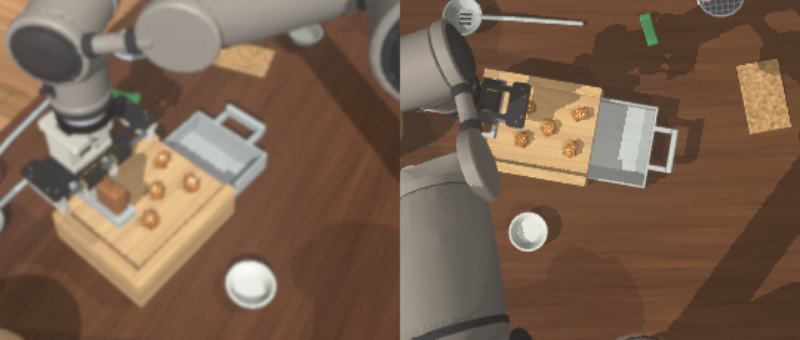

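Side view (left): the scraper is held level behind the pieces. Its foot top measures 150 mm, so the underside is at 132 mm. Top view: the tray is open beside the board, with the five pieces ahead of the scraper. Next I lower it behind the pieces.

send_rows(
  targets=[
    [0,0,0,-0.025,0],
    [0,0,0,-0.02,0],
    [0,0,0,-0.013,0],
    [0,0,0,-0.006,0],
    [0,0,0,0,0],
  ],
)

```text
time: 9.9
tool_pos: [0.5728, 0.2769, 0.1053]
tool_rot: [3.141, 0.001, -0.181]
contact_force: [1.4, 1.1, -2.5]
opening: 0.0236
grip_force: 40.0
```

send_rows(
  targets=[
    [0,0,0,-0.002,0],
    [0,0,0,0,0],
    [0,0,0,0,0],
  ],
)

```text
time: 10.2
tool_pos: [0.5733, 0.2775, 0.1045]
tool_rot: [-3.141, -0.001, -0.181]
contact_force: [1.0, 0.0, -2.3]
opening: 0.0235
grip_force: 40.0
```

send_rows(
  targets=[
    [0,0,0,-0.002,0],
    [0,0,0,-0.0015,0],
    [0,0,0,0,0],
    [0,0,0,0,0],
  ],
)

```text
time: 10.6
tool_pos: [0.5729, 0.2774, 0.1002]
tool_rot: [3.141, 0.0, -0.181]
contact_force: [-1.0, 1.0, -2.3]
opening: 0.0237
grip_force: 40.0
```

send_rows(
  targets=[
    [0,-0.0014,-0.0079,0,0],
    [0,-0.0018,-0.0098,0,0],
    [0,-0.0018,-0.0098,0,0],
    [0,-0.0018,-0.0098,0,0],
    [0,-0.0018,-0.0098,0,0],
  ],
)

```text
time: 11.1
tool_pos: [0.5642, 0.2291, 0.1003]
tool_rot: [3.141, -0.0, -0.181]
contact_force: [0.8, 0.4, -2.8]
opening: 0.0237
grip_force: 40.0
```

send_rows(
  targets=[
    [0,-0.0018,-0.0098,0,0],
    [0,-0.0018,-0.0098,0,0],
    [0,-0.0018,-0.0098,0,0],
    [0,-0.0018,-0.0098,0,0],
    [0,-0.0018,-0.0098,0,0],
  ],
)

```text
time: 11.6
tool_pos: [0.5553, 0.1805, 0.1003]
tool_rot: [-3.142, -0.0, -0.181]
contact_force: [0.2, 0.6, -2.4]
opening: 0.0236
grip_force: 40.0
```

send_rows(
  targets=[
    [0,-0.0018,-0.0098,0,0],
    [0,-0.0018,-0.0098,0,0],
    [0,-0.0018,-0.0098,0,0],
    [0,-0.0018,-0.0098,0,0],
    [0,-0.0018,-0.0098,0,0],
  ],
)

```text
time: 12.1
tool_pos: [0.5462, 0.1314, 0.1002]
tool_rot: [3.141, 0.0, -0.181]
contact_force: [0.4, 0.9, -1.8]
opening: 0.0239
grip_force: 40.0
```

```bash
python3 - <<'E'
from h import *
s=observe();p,d=read_camera("side");p2,d2=read_camera("top");print(s["tool_pos"],s["contact_force"])
cv2.imwrite("pics/s3.png",cv2.resize(np.hstack([p[100:330,130:400],p2[100:330,100:370]]),(800,340))[:,:,::-1])
E
```

```text
[0.54620178 0.13141009 0.1002337 ] [ 0.40369397  0.89361657 -1.77662759]
```

View pics/s3.png

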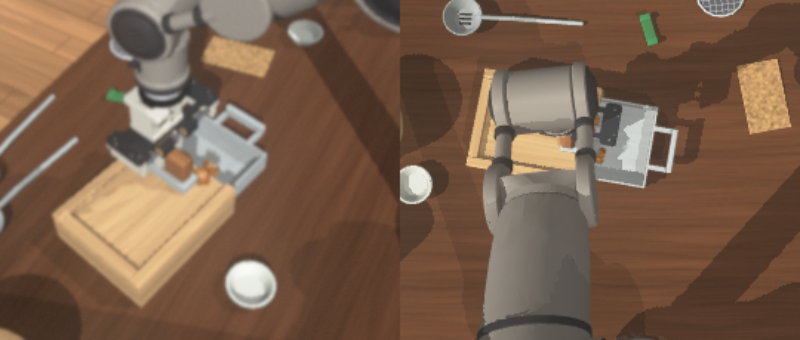

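The sweep works: pieces are gathered in front of the scraper at (205,172) in the left view, and the back of the board is clear. I continue past the edge.

send_rows(
  targets=[
    [0,-0.0018,-0.0098,0,0],
    [0,-0.0018,-0.0098,0,0],
    [0,-0.0018,-0.0098,0,0],
    [0,-0.0018,-0.0098,0,0],
    [0,-0.0018,-0.0098,0,0],
  ],
)

```text
time: 12.7
tool_pos: [0.5372, 0.0823, 0.1003]
tool_rot: [3.141, 0.0, -0.181]
contact_force: [0.0, 0.3, -2.3]
opening: 0.0237
grip_force: 40.0
```

send_rows(
  targets=[
    [0,-0.0018,-0.0098,0,0],
    [0,-0.0018,-0.0098,0,0],
    [0,-0.0018,-0.0098,0,0],
    [0,0,0,0,0],
    [0,0,0,0,0],
  ],
)

```text
time: 13.2
tool_pos: [0.532, 0.0537, 0.1003]
tool_rot: [-3.141, -0.0, -0.181]
contact_force: [0.3, -0.3, -2.9]
opening: 0.0239
grip_force: 40.0
```

send_rows(
  targets=[
    [0,0,0,0.025,0],
    [0,0,0,0.035,0],
    [0,0.0018,0.0098,0.03,0],
    [0,0.0072,0.0392,0,0],
    [0,0.0072,0.0392,0,0],
  ],
)

```text
time: 13.7
tool_pos: [0.549, 0.1431, 0.1918]
tool_rot: [-3.141, -0.003, -0.182]
contact_force: [0.7, 0.3, -3.2]
opening: 0.024
grip_force: 40.0
```

send_rows(
  targets=[
    [0,0.0072,0.0392,0,0],
    [0,0.0072,0.0392,0,0],
    [0,0.0072,0.0392,0,0],
    [0,0,0,0,0],
    [0,0,0,0,0],
  ],
)

```text
time: 14.2
tool_pos: [0.5692, 0.2607, 0.1896]
tool_rot: [3.141, 0.001, -0.178]
contact_force: [-0.1, -0.3, -2.8]
opening: 0.0238
grip_force: 40.0
```

```bash
cat > pc.py <<'E'
from h import *
np.set_printoptions(precision=4,suppress=True)
s=observe();print(s["time"],s["tool_pos"],s["tool_rot"])
a=-.181;B=np.array([.542,.2095]);R=np.array([[np.cos(a),-np.sin(a)],[np.sin(a),np.cos(a)]])
out=[]
for n in("side","top"):
    p,d=read_camera(n);P=cloud(n,d);hsv=cv2.cvtColor(p,cv2.COLOR_RGB2HSV)
    q=(P[...,:2]-B)@R
    m=(d>0)&(abs(q[...,0])<.1)&(q[...,1]>-.26)&(q[...,1]<.12)&(hsv[...,0]<22)&(hsv[...,1]>120)&(P[...,2]<.09)
    m&=((q[...,1]<-.118)&(P[...,2]<.06))|(P[...,2]>.066)
    for b,k,c in blobs(m,12): print(n,k,"px",c,"board xy",np.median(q[b],0),"z",np.percentile(P[b][:,2],[5,95]))
    out.append(p[100:330,130:400] if n=="side" else p[100:330,100:370])
import sys
cv2.imwrite(sys.argv[1],cv2.resize(np.hstack(out),(800,340))[:,:,::-1])
E
python3 pc.py pics/s4.png
```

```text
14.2 [0.5692 0.2607 0.1896] [ 3.1407  0.0009 -0.1782]
side 58 px [287.8448 212.8621] board xy [-0.0477 -0.1885] z [0.0129 0.0234]
side 26 px [313.3462 212.1923] board xy [-0.0932 -0.2513] z [-0.0011  0.0033]
side 48 px [279.4583 219.2917] board xy [-0.044  -0.1557] z [0.0176 0.0229]
side 12 px [292.4167 235.6667] board xy [-0.0976 -0.1449] z [-0.0011  0.0033]
top 56 px [240.    173.625] board xy [ 0.065  -0.1355] z [0.0155 0.0224]
top 61 px [238.1148 190.2951] board xy [ 0.0128 -0.1397] z [0.0282 0.0393]
top 55 px [241.3091 208.4   ] board xy [-0.0405 -0.1583] z [0.0169 0.0226]
top 57 px [252.1404 211.4386] board xy [-0.0442 -0.1928] z [0.0162 0.0227]
top 211 px [251.9194 227.0142] board xy [-0.0924 -0.2016] z [-0.0033  0.004 ]
```

View pics/s4.png

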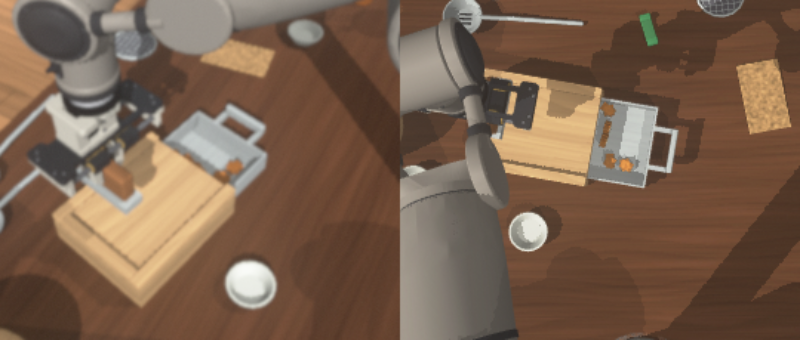

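The visible part of the board is clear. The tray shows pieces at (608,108), (605,132), (609,160) and (626,165) in the composite, and the tall one may be a pair. I'll carry the scraper over to the mat and count with a clear view.

send_rows(
  targets=[
    [0,0.0026,-0.0353,0,0.0234],
    [0,0.0026,-0.0353,0,0.0234],
    [0,0.0026,-0.0353,0,0.0234],
    [0,0.0026,-0.0353,0,0.0234],
    [0,0.0026,-0.0353,0,0.0234],
  ],
)

```text
time: 14.8
tool_pos: [0.5824, 0.0804, 0.1906]
tool_rot: [3.141, -0.0, -0.065]
contact_force: [0.3, 0.4, -1.9]
opening: 0.0235
grip_force: 40.0
```

send_rows(
  targets=[
    [0,0.0026,-0.0353,0,0.0234],
    [0,0.0026,-0.0353,0,0.0234],
    [0,0.0026,-0.0353,0,0.0234],
    [0,0.0026,-0.0353,0,0.0234],
    [0,0.0026,-0.0353,0,0.0234],
  ],
)

```text
time: 15.3
tool_pos: [0.595, -0.0961, 0.1906]
tool_rot: [3.141, -0.0, 0.052]
contact_force: [0.2, 0.7, -2.7]
opening: 0.0239
grip_force: 40.0
```

send_rows(
  targets=[
    [0,0.0026,-0.0353,0,0.0234],
    [0,0.0026,-0.0353,0,0.0234],
    [0,0.0026,-0.0353,0,0.0234],
    [0,0.0026,-0.0353,0,0.0234],
    [0,0.0026,-0.0353,0,0.0234],
  ],
)

```text
time: 15.8
tool_pos: [0.6076, -0.2726, 0.1906]
tool_rot: [3.141, 0.0, 0.169]
contact_force: [0.8, -0.8, -2.2]
opening: 0.0241
grip_force: 40.0
```

send_rows(
  targets=[
    [0,0,0,0,0],
    [0,0,0,0,0],
  ],
)

```text
time: 16.0
tool_pos: [0.6076, -0.2714, 0.19]
tool_rot: [-3.141, 0.001, 0.167]
contact_force: [-0.3, 1.1, -2.3]
opening: 0.0236
grip_force: 40.0
```

```bash
sed -i 's/p\[100:330,130:400\] if n=="side" else p\[100:330,100:370\]/p[170:290,180:320] if n=="side" else p[130:250,140:280]/; s/(800,340)/(800,343)/' pc.py; python3 pc.py pics/s5.png
```

```text
16.0 [ 0.6076 -0.2714  0.19  ] [-3.1409  0.0005  0.1668]
side 60 px [287.85 212.8 ] board xy [-0.0479 -0.1886] z [0.0142 0.0228]
side 30 px [312.5667 213.8   ] board xy [-0.0963 -0.248 ] z [-0.0012  0.0036]
side 48 px [279.5208 219.3542] board xy [-0.0446 -0.1556] z [0.0162 0.0227]
top 57 px [240.0351 173.6491] board xy [ 0.0652 -0.1357] z [0.0149 0.0227]
top 60 px [238.0667 190.4167] board xy [ 0.012  -0.1396] z [0.0286 0.0383]
top 55 px [241.3091 208.4   ] board xy [-0.0405 -0.1583] z [0.016  0.0226]
top 57 px [252.1404 211.4386] board xy [-0.0441 -0.1928] z [0.0159 0.0228]
top 207 px [252.2464 227.0531] board xy [-0.0923 -0.2042] z [-0.0032  0.0042]
```

View pics/s5.png

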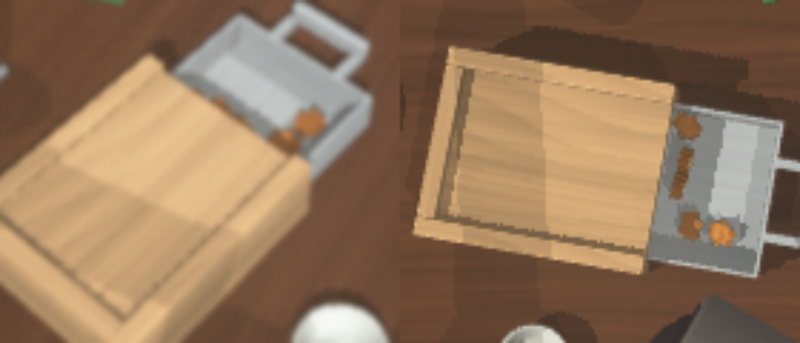

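The board is empty. The tray holds three flat pieces and a 50 mm row of two standing on edge at (682,173), with tops at 28–38 mm, which makes all five. Now I set the scraper down on the mat.

send_rows(
  targets=[
    [0,0.001,0.002,-0.045,0],
    [0,0,0,-0.045,0],
    [0,0,0,-0.03,0],
    [0,0,0,-0.015,0],
    [0,0,0,-0.005,0],
  ],
)

```text
time: 16.6
tool_pos: [0.6093, -0.2666, 0.049]
tool_rot: [-3.14, 0.002, 0.171]
contact_force: [0.6, -0.3, -2.4]
opening: 0.0235
grip_force: 40.0
```

send_rows(
  targets=[
    [0,0,0,0,0],
    [0,0,0,0,0],
    [0,0,0,0,0],
  ],
)

```text
time: 16.9
tool_pos: [0.6108, -0.2683, 0.0523]
tool_rot: [3.139, -0.003, 0.17]
contact_force: [0.5, 0.3, -1.7]
opening: 0.0239
grip_force: 40.0
```

send_rows(
  targets=[
    [0,-0.001,0,-0.005,0],
    [0,0,0,-0.003,0],
    [0,0,0,0,0],
    [0,0,0,0,0],
  ],
)

```text
time: 17.3
tool_pos: [0.6088, -0.268, 0.0423]
tool_rot: [3.141, -0.0, 0.17]
contact_force: [-1.1, -0.8, -1.4]
opening: 0.0239
grip_force: 40.0
```

send_rows(
  targets=[
    [0,0,0,-0.001,0],
    [0,0,0,0,0],
    [0,0,0,0,0],
  ],
)

```text
time: 17.6
tool_pos: [0.6088, -0.2681, 0.0423]
tool_rot: [3.141, -0.0, 0.17]
contact_force: [-2.8, -0.2, 5.0]
opening: 0.0237
grip_force: 40.0
```

Contact with the mat: the force went from -2.4 to +5 N. I release and retreat.

send_rows(
  targets=[
    [0.6,0,0,0,0],
    [0.6,0,0,0,0],
    [0.6,0,0,0,0],
    [0.6,0,0,0,0],
    [0.6,0,0,0,0],
  ],
)

```text
time: 18.1
tool_pos: [0.6088, -0.2678, 0.0411]
tool_rot: [-3.142, 0.0, 0.17]
contact_force: [0.4, 0.1, 0.2]
opening: 0.0544
grip_force: 0.0
```

send_rows(
  targets=[
    [0.6,0,0,0.01,0],
    [0.6,0,0,0.025,0],
    [0.6,0,0,0.04,0],
    [0.6,0,0,0.045,0],
    [0.6,0,0,0.045,0],
  ],
)

```text
time: 18.6
tool_pos: [0.6085, -0.2677, 0.2087]
tool_rot: [3.141, -0.0, 0.17]
contact_force: [1.2, -0.1, -0.4]
opening: 0.0549
grip_force: 0.0
```

send_rows(
  targets=[
    [0.6,-0.04,-0.01,0,0],
    [0.6,-0.04,-0.01,0,0],
    [0.6,-0.04,-0.01,0,0],
    [0.6,-0.04,-0.01,0,0],
    [0.6,0,0,0,0],
  ],
)

```text
time: 19.1
tool_pos: [0.4449, -0.3086, 0.2074]
tool_rot: [3.141, 0.001, 0.167]
contact_force: [0.8, 0.6, 0.1]
opening: 0.0552
grip_force: 0.0
```

```bash
python3 pc.py pics/s6.png; python3 - <<'E'
from h import *
np.set_printoptions(precision=4,suppress=True)
for n in("side","top"):
    p,d=read_camera(n);P=cloud(n,d);hsv=cv2.cvtColor(p,cv2.COLOR_RGB2HSV)
    r=np.linalg.norm(P[...,:2]-[.6085,-.269],axis=-1)
    b=max(blobs((d>0)&(r<.11)&(P[...,2]>.03)&(P[...,2]<.1)&(hsv[...,1]>90),20),key=lambda t:t[1])[0]
    print(n,np.percentile(P[b][:,2],[5,50,95]),cv2.minAreaRect((P[b&(P[...,2]>.07)][:,:2]*1000).astype(np.float32)))
    if n=="top": cv2.imwrite("pics/t6.png",cv2.resize(p,(800,600))[:,:,::-1])
E
```

```text
19.1 [ 0.4449 -0.3086  0.2074] [3.1413 0.0014 0.1671]
side 60 px [287.85 212.8 ] board xy [-0.0473 -0.1891] z [0.0135 0.0221]
side 26 px [312.9615 213.2308] board xy [-0.0963 -0.249 ] z [-0.0008  0.0034]
side 48 px [279.5625 219.4375] board xy [-0.0449 -0.1555] z [0.0156 0.0223]
side 17 px [293.5294 234.3529] board xy [-0.0966 -0.1547] z [-0.0022  0.0035]
top 56 px [240.0714 173.6607] board xy [ 0.0649 -0.1362] z [0.0155 0.0222]
top 61 px [238.1148 190.2951] board xy [ 0.0126 -0.1396] z [0.0277 0.0377]
top 55 px [241.3091 208.4   ] board xy [-0.0404 -0.1582] z [0.0157 0.022 ]
top 57 px [252.1404 211.4386] board xy [-0.0442 -0.1928] z [0.0154 0.0228]
top 210 px [251.9333 227.0095] board xy [-0.0923 -0.2024] z [-0.0033  0.0033]
side [0.0341 0.062  0.0777] ((607.2020263671875, -266.661376953125), (95.4850082397461, 27.97812843322754), 11.914668083190918)
top [0.0389 0.0734 0.0779] ((607.7945556640625, -266.7870178222656), (94.62247467041016, 24.541175842285156), 9.953078269958496)
```

View pics/t6.png

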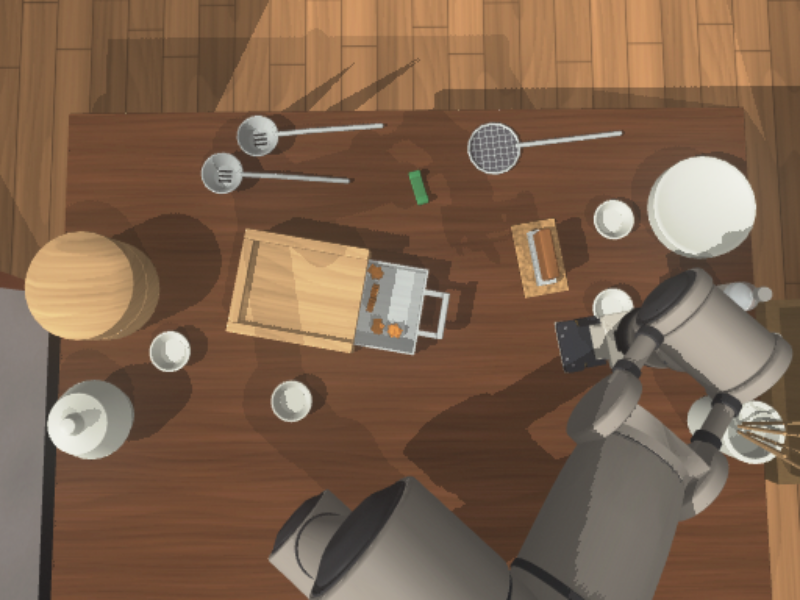

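The scraper stands centred on the mat at (543,255), its top at about 75 mm. The board is empty, the tray is out with the pieces at (373–395,272–330), and the dishes and chopstick rest have not moved.

```bash
python3 -c "
from cell import *
print(hand_in())"
```

```text
the job is handed in; nothing more can be done
None
```

I handed the job in at about 19 s on the robot's clock: the tray is out about 119 mm, all five pieces are in it by my image count, the scraper stands upright at the mat's centre, and the dishes and chopstick rest were not moved; the hand-in call returned no verdict.

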